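Assemble a sieve stack on the shaker

ROBOT

A 6-joint arm with a two-finger parallel gripper is mounted at the origin on a cart in front of the work surface, level with it; the furniture and walls round the work are solid. World frame = base frame: x ahead of the robot, y to its left, z up, the work surface at z = 0. Lengths are in m, angles in rad, forces in N, time in s.
With the tool pointing down it reaches from about 0.3 to 0.875 m from the base axis. Payload 6.4 kg.
Tool frame: the origin (TCP) lies on the centre line of the jaws, within the pads' length; the fingertips stand 17 mm ahead of it and the grasp point (between the pads) lies 2 mm behind it; z points along the fingers, x is the direction in which the jaws open and shut, and the axes are right-handed (so a half turn about z gives the same grasp; the last joint's range is limited). The gripper opens to 85 mm and grips with 20 to 120 N. Pads are 22 mm wide; open, the fingers measure 114 mm over their backs; the gripper's body (76 mm by 85 mm) begins 54 mm behind the grasp point. The pads swing forward as they close: fully open they stand 13 mm farther back than shut.
Start: joints at [-1.382, 0.181, 1.607, -0, 1.354, -0.206], TCP at [0.221, -0.531, 0.248] pointing down, gripper open.
Joint ranges: [-2.99, 2.99], [-0.89, 2.07], [0.3, 2.58], [-1.14, 4.28], [0, 2.63], [-3.12, 3.12]. Speed limits (rad/s): [2.57, 2.57, 3.01, 3.14, 3.14, 3.14].

INTERFACE

Orientations are given as a unit quaternion [w, x, y, z].
In Python, from bench import ctrl gives the robot as it stands.
- The arm moves only by the tool servo_tool, never from a script. Its argument "increments" is text: rows parted by semicolons, each of 5 numbers parted by spaces: the shift along the tool's x, y, z in cm, then the turn about the tool's z in rad, then the opening, from 0 (shut) to 1 (fully open). In form: dx dy dz yaw gripper; .... A call has 1 to 10 rows; each row shifts and turns the commanded pose from where the row before left it, along the tool's axes as they then stand; what a row does not reach is not made up. A row lasts 1/8 s, in which the tool goes at most 62.5 mm and 10.7 degrees, less where a joint would pass 70% of its speed; a pose out of reach is approached as far as the arm can. A call is refused whole if a number of a shift passes 6.25 or a number of a turn 0.188, either way. A call with a gripper value outside its range is refused whole. The fingers move at their own pace and stop on an object; the grip force is fixed at half the most. Time passes only in rows, so rows that do not move let the fingers close. It gives the time, the measured TCP pose, the force and the opening at its end, in the units of the state.
- ctrl.get_obs(): the state, without advancing time (a new reading comes with each control period).
- ctrl.camera(name): name is "scene" or "side" or "wrist"; returns (picture, depth): 420x560x3 uint8, red, green, blue; 420x560 float32, m along the optical axis (not along the pixel's ray), 0 where there is no reading.
- ctrl.camera_params(name): a dict with "mtx" (3x3 intrinsics, pixels), "distortion" ([k1, k2, p1, p2, k3] as OpenCV has them; the pictures are not rectified), "position" and "attitude" of the camera in the world; the wrist camera has in their place "tool_from_camera" (4x4, takes a point from camera to tool coordinates, whose origin is the TCP and whose axes are the tool frame's). Camera axes: x right, y down, z forward; pixel columns grow to the right and rows downward; lengths in m; the calibration is good to about 2 mm. A picture is of the moment at which its call begins: read the wrist's pose just before it. camera_params takes no time and is no camera call.
- ctrl.hand_in(): hands the job in, once; it reports no verdict.
The state is a dict: "time_s": time; "q": joint angles; "dq": joint speeds; "joint_efforts": joint torques, N m; "eef_pos": TCP position; "eef_rot": TCP orientation; "wrist_force": force on the tool from outside, world axes, zero at the start; "torque": the same for the moment, N m; "opening": opening from 0.0 (shut) to 1.0 (fully open).
Only numpy, scipy, OpenCV 4.12 (cv2) and the standard library are available. Lean on these libraries where they do the work, as an engineer would, in place of code of your own. Each camera call takes 0.05 s, during which the arm holds its last target.

TASK

Build the sieve stack on the shaker: set the plain pan in the shaker's seat, then the fine-mesh sieve on the pan, the coarse-mesh sieve on that, and the lid on top, each seated level and fully home in the one below. Leave the petri dish, the white cap and the loupe where they are.

Things in the scene. Friction and masses are not known exactly. Their poses are not given: they have to be found in the camera images.
- shaker: Low round grey shaker platform, 96 mm across, fixed to the worktop. Its seat: a flat round black floor at 22 mm height inside a black wall (top at 27 mm height, outside 80 mm, opening 68 to 71 mm wide); the 60 mm pan has 4 mm of play all round. Origin: centre of its underside on the worktop, z up through the middle of the seat.
- pan: Receiving pan: steel cup with a plain flat floor, no mesh, straight outside 60 mm in diameter, 30 mm high, wall 3 mm (inside 54 mm), floor 3 mm, flat underside, 120 g. In the shaker's seat its origin is 22 mm above the shaker's origin. Any yaw will do. Origin: centre of its underside, z up.
- fine_sieve: Fine sieve, the lower one: steel, thin wires 3 mm apart. Frame 60 mm in diameter, 26 mm high, wall 3 mm, on a skirt 8 mm high (49 mm in diameter, 43 at the bottom): 34 mm in all, 100 g. The skirt enters the rim below with 2.5 mm of play all round; the frame rests on that rim, its origin then 22 mm above the pan's. Any yaw will do. Origin: centre of its underside, z up.
- coarse_sieve: Coarse sieve, the taller one: steel, thick wires 8.5 mm apart over black. Frame 60 mm in diameter, 40 mm high, wall 3 mm, on a skirt 8 mm high like the fine sieve's: 48 mm in all, 130 g. Seated on the fine sieve its origin is 26 mm above the fine sieve's. Any yaw will do. Origin: centre of its underside, z up.
- lid: Lid: steel disc 60 mm in diameter, 5 mm thick, on a skirt 8 mm high like the sieves', with an upright black knob 16 mm in diameter in its middle, from 13 to 33 mm above the origin (grasp it there), 100 g. Seated on the coarse sieve its origin is 40 mm above the coarse sieve's. Any yaw will do. Origin: centre of its underside, z up.
- petri: Bystander, leave alone: closed flat petri dish, 92 mm across and 16 mm high, loose. Origin: centre of its underside.
- loose_cap: Bystander, leave alone: ribbed white screw cap, 36 mm across and 14 mm high, loose. Origin: centre of its underside.
- loupe: Bystander, leave alone: folding loupe, lying open, 61 x 28 x 12 mm with its length along its x axis, loose. Origin: centre of its underside.
Not all that is in view belongs to the job. Leave any green, purple or red look-alike of the pan alone.

How it is judged:
By the outcome, as a careful person would: the job done as asked, in the order asked, and still so for the second after the job is handed in, with the robot touching nothing.
It also fails if it takes over 99 s, if anything falls off the work surface, if the arm or the gripper's body presses on something with over 40 N, if the wrist force passes 120 N, or if a joint passes its speed limit or range.

## Working session

There is one attempt and no reset: what is moved stays moved. The work goes in short steps, Python scripts to look and compute and a tool call to move; the robot and the scene stay as the last step left them, time stands still between calls to the robot, and variables do not carry over. Pictures are saved under pics/ and viewed, and the job is handed in when it is done.

Besides the shell and the picture viewer there is one more tool, called after "Call:" as name(argument=value, ...) on one line, values as JSON. servo_tool: Moves the arm, as the interface text tells. Its arguments: {"type":"object","properties":{"increments":{"type":"string"}},"required":["increments"]}

```bash
ls; mkdir -p pics
python3 - <<'E'
from bench import ctrl
import cv2,numpy as np
for n in ("scene","side","wrist"):
    o=ctrl.get_obs()
    p,d=ctrl.camera(n); cv2.imwrite(f"pics/{n}0.png",p[:,:,::-1]); np.save(f"pics/{n}0.npy",d)
    print(n,ctrl.camera_params(n))
print(o)
E
```

```text
pics
scene {'mtx': array([[492.43098994,   0.        , 283.70617187],
       [  0.        , 492.43098994, 216.22587763],
       [  0.        ,   0.        ,   1.        ]]), 'distortion': array([-0.04212274,  0.        ,  0.        ,  0.        ,  0.        ]), 'position': array([0.06053988, 0.46049317, 0.79995105]), 'attitude': array([ 0.13207132, -0.26885459,  0.86688956, -0.39846816])}
side {'mtx': array([[487.4159879 ,   0.        , 283.20402709],
       [  0.        , 487.4159879 , 205.99902505],
       [  0.        ,   0.        ,   1.        ]]), 'distortion': array([0.0240175, 0.       , 0.       , 0.       , 0.       ]), 'position': array([0.33645078, 0.35238432, 0.98831835]), 'attitude': array([ 0.05067916, -0.16192419,  0.94113021, -0.29238009])}
wrist {'mtx': array([[344.27773412,   0.        , 276.76076744],
       [  0.        , 344.27773412, 206.16789889],
       [  0.        ,   0.        ,   1.        ]]), 'distortion': array([0.02602802, 0.        , 0.        , 0.        , 0.        ]), 'tool_from_camera': array([[ 9.99999650e-01, -6.54247578e-04, -5.21444367e-04,
 
[... 277 characters left out ...]
]])}
{'time_s': 0.1, 'q': array([-1.38229992e+00,  1.81483780e-01,  1.60788777e+00,  2.38493157e-05,
        1.35376506e+00, -2.06289863e-01]), 'dq': array([-1.14266658e-03, -1.73843980e-03, -2.20001417e-03,  4.38369552e-05,
        5.88736396e-04,  2.66399757e-04]), 'joint_efforts': array([ 1.17016825e-03, -4.45874441e+01, -3.52237487e+01, -1.92289644e-04,
        4.19577817e-03,  2.49597872e-05]), 'eef_pos': array([ 0.2210934 , -0.53030754,  0.24747441]), 'eef_rot': array([-5.58863752e-04,  8.32047272e-01, -5.54704192e-01, -5.32686031e-04]), 'wrist_force': array([-0.62683875,  0.50481723, -0.18868611]), 'torque': array([ 0.01350832,  0.00411012, -0.00456746]), 'opening': 0.999524398656883}
```

View pics/scene0.png

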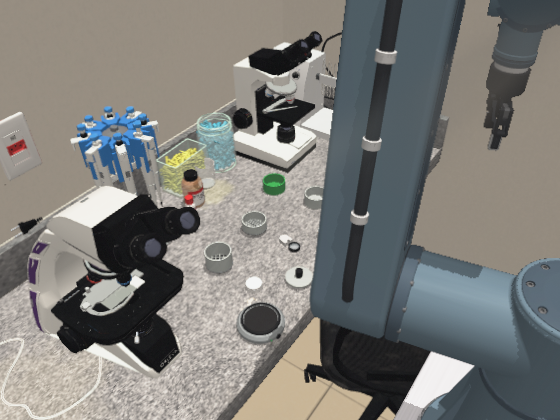

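View pics/side0.png

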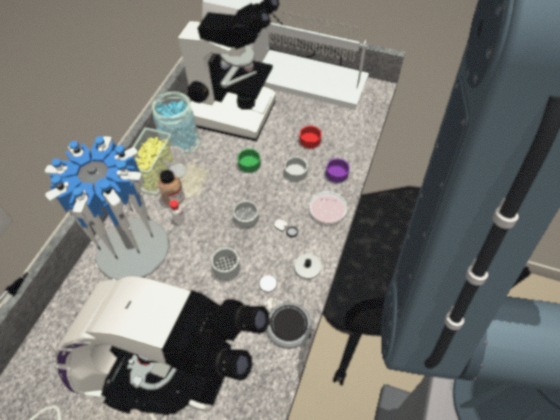

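View pics/wrist0.png

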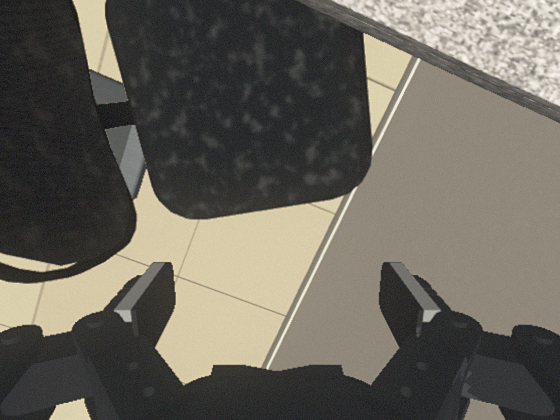

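The side view shows everything. Possible mix-ups:
- Cups: grey (295,170) is the pan candidate. Green (248,160), red (310,136) and purple (337,170) are look-alikes.
- Sieves: (245,215) looks fine and (225,263) looks coarse.
- Discs: lid with knob (308,264), petri (327,207), cap (268,284).
- Others: loupe (286,228), shaker (289,325).

Next I'll take a close crop and measure.

```bash
cat > h.py <<'E'
import numpy as np,cv2
from bench import ctrl
from scipy.spatial.transform import Rotation as R
def rot(q): return R.from_quat([q[1],q[2],q[3],q[0]]).as_matrix()
def pose(name,obs=None):
    P=ctrl.camera_params(name)
    if name=='wrist':
        T=np.eye(4);T[:3,:3]=rot(obs['eef_rot']);T[:3,3]=obs['eef_pos'];T=T@P['tool_from_camera'];return P,T[:3,:3],T[:3,3]
    return P,rot(P['attitude']),np.array(P['position'])
def rays(P,uv):
    n=cv2.undistortPoints(np.array(uv,float).reshape(-1,1,2),P['mtx'],P['distortion']).reshape(-1,2)
    return np.c_[n,np.ones(len(n))]
def plane(P,Rm,t,uv,z):
    d=rays(P,uv)@Rm.T
    return t+d*((z-t[2])/d[:,2])[:,None]
def cloud(P,Rm,t,dep):
    h,w=dep.shape
    vv,uu=np.mgrid[:h,:w]
    r=rays(P,np.c_[uu.ravel(),vv.ravel()])
    X=(r*dep.reshape(-1,1))@Rm.T+t
    X[dep.ravel()==0]=np.nan
    return X.reshape(h,w,3)
def proj(P,Rm,t,X):
    return cv2.projectPoints((np.array(X,float).reshape(-1,3)-t)@Rm,np.zeros(3),np.zeros(3),P['mtx'],P['distortion'])[0].reshape(-1,2)
def circ(p):
    A=np.c_[2*p,np.ones(len(p))];s=np.linalg.lstsq(A,(p**2).sum(1),rcond=None)[0]
    return s[:2],np.sqrt(s[2]+s[0]**2+s[1]**2)
E
python3 - <<'E'
from h import *
p=cv2.imread('pics/side0.png');d=np.load('pics/side0.npy')
cv2.imwrite('pics/side0c.png',cv2.resize(p[120:360,190:370],None,fx=3.2,fy=2.5*1,interpolation=3)) if 0 else cv2.imwrite('pics/side0c.png',cv2.resize(p[120:360,190:370],None,fx=2.5,fy=2.5,interpolation=3))
P,Rm,t=pose('side');C=cloud(P,Rm,t,d)
for n,u,v in [('pan',295,170),('fine',245,215),('coarse',225,263),('lid',308,264),('shaker',289,325),('petri',327,207),('cap',268,284),('loupe',286,228),('purple',337,170),('green',248,160),('eyepiece',240,360),('eyep',255,318),('bottle',172,190)]:
    print(n,C[v,u].round(3))
E
```

```text
pan [ 0.572 -0.401  0.005]
fine [ 0.641 -0.228  0.008]
coarse [ 0.633 -0.09   0.012]
lid [ 0.454 -0.14   0.031]
shaker [0.449 0.002 0.021]
petri [ 0.46  -0.312  0.014]
cap [ 0.523 -0.073  0.014]
loupe [ 0.537 -0.232 -0.002]
purple [ 0.47  -0.438  0.005]
green [ 0.7   -0.394  0.002]
eyepiece [0.448 0.197 0.389]
eyep [0.449 0.143 0.394]
bottle [ 0.81  -0.2    0.067]
```

View pics/side0c.png

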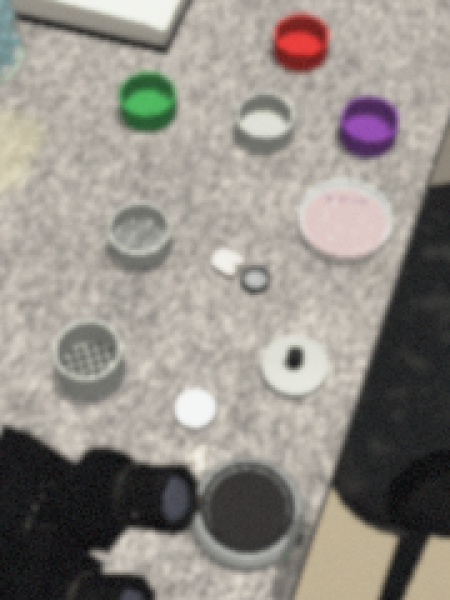

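Run:
```python
from h import *
d=np.load('pics/side0.npy')
P,Rm,t=pose('side');C=cloud(P,Rm,t,d)
print('table z',np.nanmedian(C[235:255,260:280,2]))
def rim(c,z0,z1,r):
    X=C.reshape(-1,3);m=(np.hypot(X[:,0]-c[0],X[:,1]-c[1])<r)&(X[:,2]>z0)&(X[:,2]<z1)
    X=X[m]; 
    return len(X),X.min(0).round(3),X.max(0).round(3),[a.round(4) for a in circ(X[:,:2])]
print('pan',rim((.572,-.401),.026,.036,.05))
print('fine',rim((.641,-.228),.030,.040,.05))
print('coarse',rim((.633,-.09),.044,.054,.05))
print('lid',rim((.454,-.14),.009,.018,.05))
print('knob',rim((.454,-.14),.022,.05,.05))
print('shaker',rim((.449,.002),.023,.031,.06))
for n,c in (('purple',(.47,-.438)),('green',(.7,-.394)),('red',(.57,-.5))):print(n,rim(c,.01,.036,.06))
X=C.reshape(-1,3);m=(X[:,2]>.06)&(X[:,0]>.2)&(X[:,0]<.7)&(X[:,1]>-.05)&(X[:,1]<.3)
X=X[m];r=np.hypot(X[:,0]-.449,X[:,1]-.002)
for lo in (.06,.12,.18,.24,.3,.36):
    k=(X[:,2]>=lo)&(X[:,2]<lo+.06)
    if k.any(): i=r[k].argmin();print(lo,k.sum(),X[k][i].round(3),'miny',X[k][:,1].min().round(3))
```

```text
table z -0.0004860750933289859
pan (110, array([ 0.54 , -0.428,  0.026]), array([ 0.598, -0.365,  0.034]), [array([ 0.5694, -0.3972]), np.float64(0.0286)])
fine (118, array([ 0.606, -0.255,  0.03 ]), array([ 0.666, -0.192,  0.039]), [array([ 0.636 , -0.2236]), np.float64(0.0291)])
coarse (122, array([ 0.596, -0.112,  0.044]), array([ 0.655, -0.052,  0.051]), [array([ 0.6256, -0.081 ]), np.float64(0.0283)])
lid (425, array([ 0.427, -0.176,  0.009]), array([ 0.485, -0.116,  0.017]), [array([ 0.456 , -0.1456]), np.float64(0.0222)])
knob (48, array([ 0.448, -0.153,  0.023]), array([ 0.464, -0.137,  0.035]), [array([ 0.4557, -0.1452]), np.float64(0.006)])
shaker (524, array([ 0.408, -0.042,  0.023]), array([0.492, 0.04 , 0.03 ]), [array([ 0.4503, -0.0008]), np.float64(0.0319)])
purple (288, array([ 0.438, -0.46 ,  0.01 ]), array([ 0.496, -0.396,  0.035]), [array([ 0.4678, -0.4276]), np.float64(0.0286)])
green (275, array([ 0.662, -0.415,  0.01 ]), array([ 0.722, -0.353,  0.036]), [array([ 0.6919, -0.3836]), np.float64(0.0283)])
red (271, array([ 0.538, -0.546,  0.01 ]), array([ 0.598, -0.483,  0.035]), [array([ 0.5682, -0.5143]), np.float64(0.0286)])
0.06 429 [0.547 0.165 0.063] miny 0.165
0.12 4090 [0.548 0.181 0.138] miny 0.181
0.18 63 [0.597 0.202 0.234] miny 0.202
0.24 456 [0.293 0.013 0.298] miny 0.013
0.3 6075 [0.479 0.115 0.355] miny -0.013
0.36 9795 [0.445 0.119 0.383] miny -0.02
```

```bash
cat >> h.py <<'E'
def togo(x,y,z,o=None):
    o=o or ctrl.get_obs();Rm=rot(o['eef_rot'])
    d=Rm.T@(np.array([x,y,z])-o['eef_pos'])*100
    print('t',round(o['time_s'],2),'pos',o['eef_pos'].round(4),'open',round(o['opening'],3),'F',o['wrist_force'].round(1),'togo cm',d.round(2))
def look(name,fn,zooms=None):
    o=ctrl.get_obs();p,d=ctrl.camera(name);cv2.imwrite(f'pics/{fn}.png',p[:,:,::-1]);np.save(f'pics/{fn}.npy',d)
    P,Rm,t=pose(name,o);return p,d,P,Rm,t,cloud(P,Rm,t,d)
def rimfit(C,c,z0,z1,r,rin=0):
    X=C.reshape(-1,3);q=np.hypot(X[:,0]-c[0],X[:,1]-c[1]);m=(q<r)&(q>rin)&(X[:,2]>z0)&(X[:,2]<z1);X=X[m]
    a,b=circ(X[:,:2]);print('n',len(X),'zmed',np.median(X[:,2]).round(4),'circ',a.round(4),b.round(4),'mid',((X.min(0)+X.max(0))/2).round(4)[:2],'ext',(X.max(0)-X.min(0)).round(4)[:2]);return a
E
python3 -c "
from h import *
togo(.569,-.397,.16)"
```

```text
t 0.15 pos [ 0.2211 -0.5304  0.2476] open 0.999 F [ 0.  -0.1 -0.4] togo cm [  1.08 -37.24   8.77]
```

Call:
servo_tool(increments="0.1 -4.1 1 0 1;0.1 -4.1 1 0 1;0.1 -4.1 1 0 1;0.1 -4.1 1 0 1;0.1 -4.1 1 0 1;0.1 -4.1 1 0 1;0.1 -4.1 1 0 1;0.1 -4.1 1 0 1;0.1 -4.4 1 0 1;0 0 0 0 1")

```text
time_s: 1.4
eef_pos: [0.5698, -0.3935, 0.1563]
eef_rot: [-0.001, 0.833, -0.553, -0.001]
wrist_force: [-0.7, -0.1, 0.4]
opening: 1.0
```

```bash
python3 -c "
from h import *
p,d,P,Rm,t,C=look('wrist','w1')
a=rimfit(C,(.569,-.397),.026,.036,.045)
print(np.nanmedian(C[:,:,2]))
togo(a[0],a[1],.026)
print(proj(P,Rm,t,[[a[0],a[1],.03],[a[0],a[1],0.003]]))"
```

```text
n 1015 zmed 0.0293 circ [ 0.5705 -0.3981] 0.0282 mid [ 0.5702 -0.3982] ext [0.0596 0.0592]
-2.1629109364151855e-05
t 1.45 pos [ 0.5685 -0.3947  0.1569] open 0.998 F [-0.4 -0.6 -0.7] togo cm [ 0.42 -0.06 13.09]
[[282.373395   204.55364449]
 [281.96021866 195.77040182]]
```

View pics/w1.png

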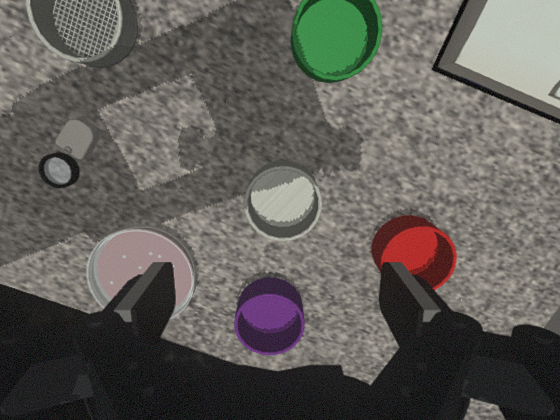

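The wrist view at (283,203) shows the plain grey pan with a circle fit of 59.5 mm and its rim at 29 mm, as described. Green (337,40), red (415,255) and purple (270,315) are the look-alikes. I'm going down to grasp it.

Call:
servo_tool(increments="0.3 0 3 0 1;0.1 0 3 0 1;0 0 3 0 1;0 0 2.5 0 1;0 0 1.5 0 1;0 0 0 0 1;0 0 0 0 0;0 0 0 0 0;0 0 0 0 0;0 0 0 0 0")

```text
time_s: 2.7
eef_pos: [0.5707, -0.4009, 0.0307]
eef_rot: [0.0, 0.832, -0.555, 0.002]
wrist_force: [-0.1, 0.0, 7.1]
opening: 0.671
```

```bash
python3 -c "
from h import *
p,d,P,Rm,t,C=look('wrist','w2')
togo(.5705,-.3981,.12)
print(ctrl.get_obs()['opening']*85)"
```

```text
t 2.75 pos [ 0.5707 -0.4008  0.0307] open 0.672 F [-0.4 -0.5  5.7] togo cm [-0.23 -0.1  -8.93]
57.10539887992603
```

View pics/w2.png

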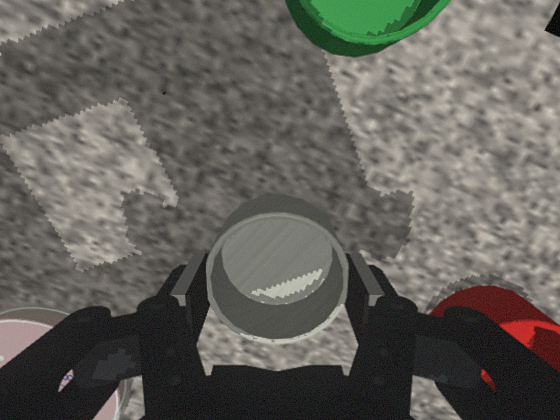

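Call:
servo_tool(increments="0 0 -1 0 0;0 0 -3 0 0;0 0 -3 0 0;0 0 -3 0 0;0 0 0 0 0")

```text
time_s: 3.38
eef_pos: [0.5712, -0.4011, 0.1321]
eef_rot: [0.001, 0.832, -0.555, 0.003]
wrist_force: [-0.4, -0.2, -1.1]
opening: 0.672
```

```bash
python3 -c "
from h import *
p,d,P,Rm,t,C=look('wrist','w3')
o=ctrl.get_obs()
X=(C-o['eef_pos'])@rot(o['eef_rot']) # tool coords
r=np.hypot(X[...,0],X[...,1]-.0);m=(r<.036)&(np.abs(X[...,2])<.02)&(np.abs(X[...,0])<.029)
Y=X[m];print(len(Y),np.percentile(Y[:,2],[2,10,50,90]),)
print('floor',np.median(X[(r<.02)&(X[...,2]<.05)][:,2]))
k=Y[:,2]<np.percentile(Y[:,2],30)
print(circ(Y[k][:,:2]))
togo(.4503,-.0008,.13)"
```

```text
8806 [-0.01620622 -0.00193591  0.00283337  0.01608892]
floor -0.060057124073159496
(array([ 0.00119779, -0.00228575]), np.float64(0.02830942229256329))
t 3.42 pos [ 0.5701 -0.4001  0.1296] open 0.671 F [-0.8 -0.1 -2.6] togo cm [-41.47  -4.31  -0.14]
```

View pics/w3.png

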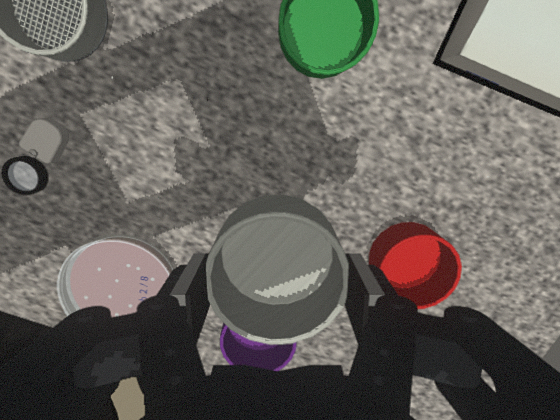

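Call:
servo_tool(increments="-2 -0.2 0 0 0;-4.2 -0.4 0 0 0;-4.2 -0.4 0 0 0;-4.2 -0.4 0 0 0;-4.2 -0.4 0 0 0;-4.2 -0.4 0 0 0;-4.2 -0.4 0 0 0;-3 -0.4 0 0 0;-1 -0.3 0 0 0;0 0 0 0 0")

```text
time_s: 4.68
eef_pos: [0.4798, -0.0987, 0.1276]
eef_rot: [0.0, 0.832, -0.554, -0.0]
wrist_force: [0.4, -0.2, -2.0]
opening: 0.671
```

```bash
python3 -c "
from h import *
p,d,P,Rm,t,C=look('wrist','w4')
rimfit(C,(.45,-.001),.024,.03,.043,.030)
rimfit(C,(.45,-.001),.012,.03,.055)
rimfit(C,(.45,-.001),.018,.0235,.033)
print('lid',end='');rimfit(C,(.456,-.1455),.01,.016,.034)
togo(.4503,-.0008,.13)
p,d,P,Rm,t,C=look('side','s4')
"
```

```text
n 2308 zmed 0.0261 circ [ 0.4525 -0.004 ] 0.0365 mid [ 0.4524 -0.0039] ext [0.0782 0.078 ]
n 14190 zmed 0.0218 circ [ 0.4553 -0.0055] 0.0328 mid [ 0.451  -0.0037] ext [0.0984 0.0955]
n 6999 zmed 0.0218 circ [ 0.4504 -0.0009] 0.0233 mid [ 0.4501 -0.0011] ext [0.0658 0.0659]
lidn 600 zmed 0.0123 circ [ 0.4779 -0.1564] 0.0093 mid [ 0.4769 -0.1567] ext [0.0193 0.0361]
t 4.72 pos [ 0.4801 -0.0994  0.1278] open 0.671 F [ 0.1 -0.1 -0.8] togo cm [-10.24  -1.04  -0.22]
```

View pics/w4.png

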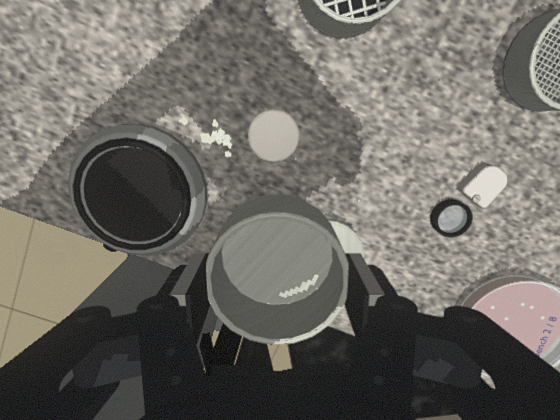

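View pics/s4.png

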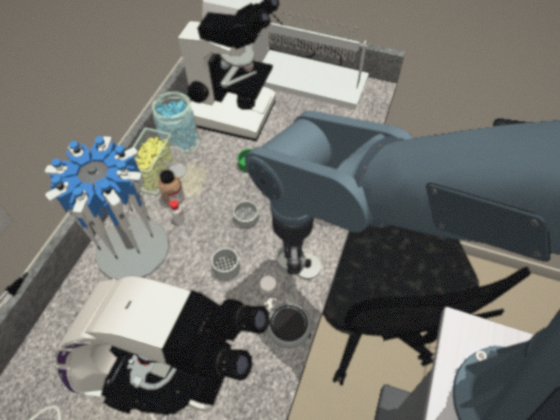

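```bash
python3 -c "
from h import *
o=ctrl.get_obs();d=np.load('pics/w4.npy');P,Rm,t=pose('wrist',o);C=cloud(P,Rm,t,d)
X=(C-o['eef_pos'])@rot(o['eef_rot'])
r=np.hypot(X[...,0],X[...,1]+.002)
for lo,hi in((-.006,-.003),(-.003,0),(0,.003),(.003,.006),(.006,.009)):
  m=(r<.0325)&(X[...,2]>lo)&(X[...,2]<hi)&(np.abs(X[...,0])<.0285); Y=X[m]
  if len(Y)>9:print(lo,len(Y),Y.min(0).round(4),Y.max(0).round(4),circ(Y[:,:2]))
m=(r<.018);print('floor',np.median(X[m][:,2]))
S=np.array([.4525,-.004,.13]);print('shaker in tool',((S-o['eef_pos'])@rot(o['eef_rot'])*100).round(2), o['eef_pos'])
v,u=np.nonzero((r<.032)&(X[...,2]>-.003)&(X[...,2]<.003));print(u.min(),u.max(),v.min(),v.max())
"
```

```text
-0.006 100 [-0.0284 -0.0108 -0.006 ] [-0.0276  0.0116 -0.003 ] (array([-0.03455669, -0.00019895]), np.float64(0.009323385318752911))
-0.003 112 [-0.0285 -0.0301 -0.003 ] [ 0.0262  0.026  -0.    ] (array([-0.00015325, -0.00111687]), np.float64(0.028540428194862254))
0 3029 [-0.0285 -0.0313  0.    ] [0.0285 0.0286 0.003 ] (array([ 0.00050055, -0.00174904]), np.float64(0.02803931913307896))
0.003 928 [-0.0285 -0.0315  0.003 ] [0.0275 0.0272 0.006 ] (array([ 0.00047749, -0.00280905]), np.float64(0.02793371595412799))
0.006 865 [-0.0285 -0.0312  0.006 ] [0.0274 0.0263 0.009 ] (array([ 0.00055008, -0.00283239]), np.float64(0.02795960520755187))
floor -0.05795688467376056
shaker in tool [-9.91 -1.12 -0.2 ] [ 0.480282   -0.09979182  0.12801548]
196 354 211 344
```

Call:
servo_tool(increments="-2.5 -0.25 0 0 0;-3.5 -0.35 0.5 0 0;-2.5 -0.25 1 0 0;-1.4 -0.1 1 0 0;0 0 1 0 0;0 0 0 0 0;0 0 0 0 0")

```text
time_s: 5.65
eef_pos: [0.4513, -0.0048, 0.0934]
eef_rot: [-0.0, 0.832, -0.555, 0.0]
wrist_force: [0.3, -0.6, -0.4]
opening: 0.666
```

```bash
python3 -c "
from h import *
p,d,P,Rm,t,C=look('wrist','w5')
p=cv2.imread('pics/w5.png');cv2.imwrite('pics/w5c.png',cv2.resize(p[150:400,130:430],None,fx=2,fy=2))
rimfit(C,(.4525,-.004),.024,.03,.043,.030)
togo(.4520,-.0021,.053)
"
```

```text
n 1697 zmed 0.0261 circ [ 0.4521 -0.0033] 0.0364 mid [ 0.4591 -0.0026] ext [0.0633 0.076 ]
t 5.7 pos [ 0.4513 -0.0047  0.0936] open 0.675 F [ 0.9 -0.1 -1.5] togo cm [-0.22 -0.16  4.06]
```

View pics/w5c.png

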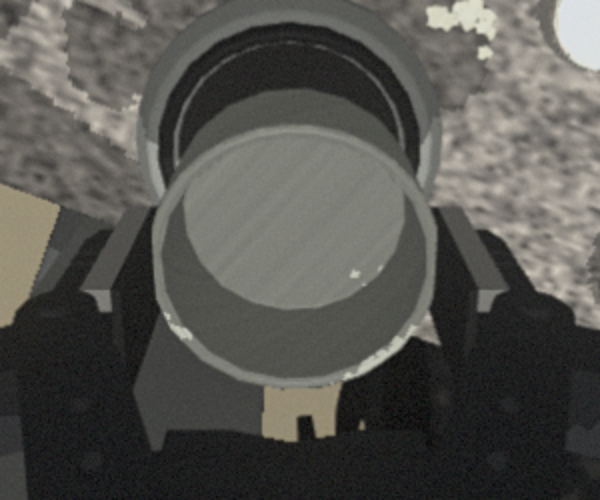

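Call:
servo_tool(increments="-0.15 0 1 0 0;0 0 1.2 0 0;0 0 1 0 0;0 0 0.5 0 0;0 0 0.3 0 0;0 0 0 0 0;0 0 0 0 0")

```text
time_s: 6.58
eef_pos: [0.4504, -0.0026, 0.0535]
eef_rot: [-0.0, 0.832, -0.555, 0.0]
wrist_force: [-0.4, -0.2, -0.9]
opening: 0.674
```

```bash
python3 -c "
from h import *
p,d,P,Rm,t,C=look('wrist','w6')
togo(.4505,-.0034,.053)
p=cv2.imread('pics/w6.png');cv2.imwrite('pics/w6c.png',cv2.resize(p[150:400,130:430],None,fx=2,fy=2))
"
```

```text
t 6.62 pos [ 0.4504 -0.0026  0.0536] open 0.668 F [ 0.2 -0.2 -1.4] togo cm [0.07 0.02 0.06]
```

View pics/w6c.png

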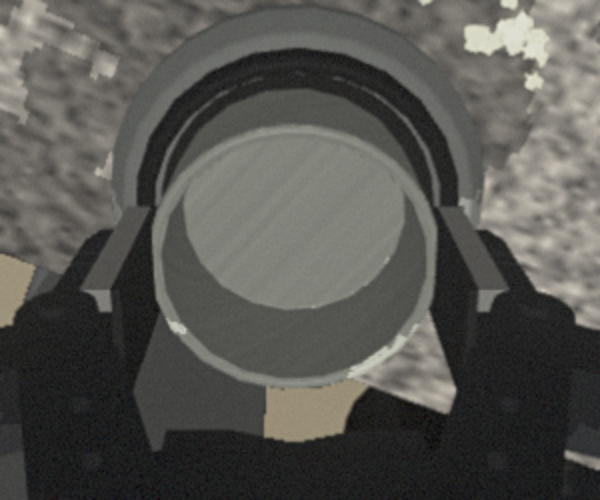

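Call:
servo_tool(increments="0 0 0.1 0 0;0 0 0.05 0 0;0 0 0 0 0")

```text
time_s: 7.0
eef_pos: [0.4504, -0.0027, 0.0527]
eef_rot: [-0.0, 0.832, -0.555, 0.0]
wrist_force: [-4.1, 0.7, 9.1]
opening: 0.667
```

Call:
servo_tool(increments="0 0 0 0 1;0 0 0 0 1;0 0 0 0 1;0 0 -2 0 1;0 0 -3 0 1;0 0 -3 0 1;0 0 -3 0 1;0 0 0 0 1")

```text
time_s: 8.0
eef_pos: [0.4519, -0.003, 0.1641]
eef_rot: [-0.001, 0.832, -0.555, 0.002]
wrist_force: [-0.5, -0.2, -0.8]
opening: 1.0
```

```bash
python3 -c "
from h import *
p,d,P,Rm,t,C=look('wrist','w7')
print('shaker',end='');rimfit(C,(.4521,-.0033),.024,.0295,.043,.033)
print('pan rim',end='');a=rimfit(C,(.4521,-.0033),.047,.058,.045)
X=C.reshape(-1,3);m=(np.hypot(X[:,0]-a[0],X[:,1]-a[1])<.032)&(X[:,2]>.049);Y=X[m];s=np.linalg.lstsq(np.c_[Y[:,:2]-a,np.ones(len(Y))],Y[:,2],rcond=None)[0];print('rim plane',s)
print('coarse',end='');rimfit(C,(.626,-.081),.044,.054,.045)
togo(.636,-.224,.16)
"
```

```text
shakern 1172 zmed 0.0261 circ [ 0.4516 -0.0034] 0.0367 mid [ 0.4526 -0.0035] ext [0.0759 0.0776]
pan rimn 1200 zmed 0.0512 circ [ 0.4521 -0.0024] 0.0281 mid [ 0.4519 -0.0026] ext [0.0594 0.0595]
rim plane [3.01545506 1.22276904 0.17976669]
coarsen 1043 zmed 0.0469 circ [ 0.6266 -0.0828] 0.028 mid [ 0.6182 -0.0842] ext [0.0427 0.0586]
t 8.05 pos [ 0.4508 -0.0028  0.1625] open 0.998 F [-0.3  0.5  0.3] togo cm [27.55 -8.59  0.3 ]
```

View pics/w7.png

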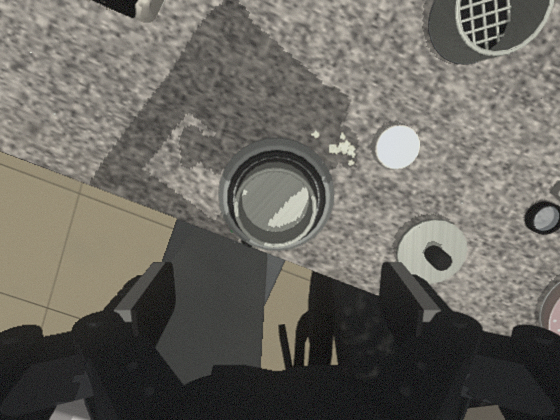

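The pan is seated: its rim reads 51 mm (expected 52, and the seat wall also reads 0.9 mm low) and it is concentric with the seat. Next is the fine sieve.

Call:
servo_tool(increments="3 -0.9 0 0 1;4.2 -1.3 0 0 1;4.2 -1.3 0 0 1;4.2 -1.3 0 0 1;4.2 -1.3 0 0 1;4.2 -1.3 0 0 1;2.5 -0.9 0 0 1;1 -0.3 0 0 1;0 0 0 0 1")

```text
time_s: 9.18
eef_pos: [0.6346, -0.223, 0.1602]
eef_rot: [0.0, 0.832, -0.555, -0.001]
wrist_force: [-1.4, 0.6, 0.7]
opening: 1.0
```

```bash
python3 -c "
from h import *
p,d,P,Rm,t,C=look('wrist','w8')
a=rimfit(C,(.636,-.224),.030,.040,.045)
togo(a[0],a[1],.031)
"
```

```text
n 1012 zmed 0.0332 circ [ 0.6374 -0.2249] 0.0282 mid [ 0.6373 -0.2249] ext [0.0592 0.0595]
t 9.22 pos [ 0.6345 -0.2225  0.1606] open 0.999 F [-0.2  0.1 -0.3] togo cm [ 0.37 -0.19 12.96]
```

View pics/w8.png

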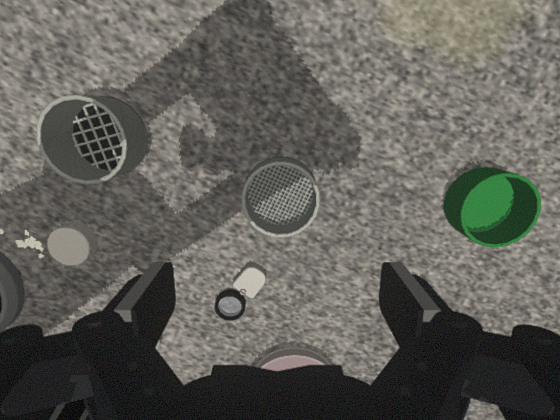

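Call:
servo_tool(increments="0.3 -0.2 2 0 1;0 0 3 0 1;0 0 3 0 1;0 0 2.8 0 1;0 0 1.5 0 1;0 0 0.5 0 1;0 0 0 0 1;0 0 0 0 0;0 0 0 0 0;0 0 0 0 0")

```text
time_s: 10.48
eef_pos: [0.6395, -0.2259, 0.036]
eef_rot: [-0.0, 0.832, -0.555, 0.001]
wrist_force: [-1.2, 1.3, 5.9]
opening: 0.67
```

Call:
servo_tool(increments="0 0 0 0 0;0 0 -1 0 0;0 0 -3 0 0;0 0 -3 0 0;0 0 -3 0 0;0 0 -1 0 0;0 0 0 0 0;0 0 0 0 0")

```text
time_s: 11.48
eef_pos: [0.6374, -0.2249, 0.1421]
eef_rot: [0.0, 0.832, -0.555, -0.001]
wrist_force: [0.2, 0.3, -1.6]
opening: 0.672
```

```bash
cat >> h.py <<'E'
def held(C,o,lo=-.02,hi=.006):
    X=(C-o['eef_pos'])@rot(o['eef_rot'])
    r=np.hypot(X[...,0],X[...,1]+.002)
    for a in np.arange(lo,hi,.002):
        m=(r<.0325)&(X[...,2]>a)&(X[...,2]<a+.002)&(np.abs(X[...,0])<.0285);Y=X[m]
        if len(Y)>300:print('held z',a.round(4),len(Y),'c',[q.round(4) for q in circ(Y[:,:2])],'y',Y[:,1].min().round(4),Y[:,1].max().round(4))
E
python3 -c "
from h import *
o=ctrl.get_obs()
p,d,P,Rm,t,C=look('wrist','w9')
held(C,o)
togo(.4521,-.0024,.15)
"
```

```text
held z 0.002 2542 c [array([0.0004, 0.001 ]), np.float64(0.028)] y -0.0285 0.0304
held z 0.004 670 c [array([ 0.0005, -0.0001]), np.float64(0.028)] y -0.0284 0.0292
t 11.53 pos [ 0.6374 -0.2249  0.1419] open 0.672 F [-0.6 -0.1 -1.4] togo cm [-27.66   8.55  -0.73]
```

View pics/w9.png

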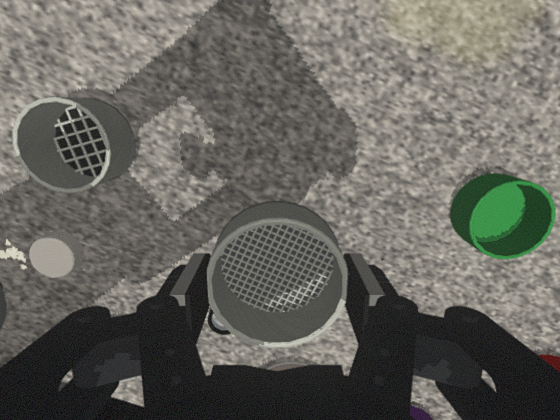

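Call:
servo_tool(increments="-2.7 0.85 0 0 0;-4.2 1.3 0 0 0;-4.2 1.3 0 0 0;-4.2 1.3 0 0 0;-4.2 1.3 0 0 0;-4.2 1.3 0 0 0;-2.8 0.8 0 0 0;-1.2 0.3 0 0 0;0 0 0 0 0;0 0 0 0 0")

```text
time_s: 12.78
eef_pos: [0.4546, -0.0029, 0.1439]
eef_rot: [-0.0, 0.832, -0.555, 0.0]
wrist_force: [0.4, -0.4, -1.1]
opening: 0.674
```

```bash
python3 -c "
from h import *
o=ctrl.get_obs()
p,d,P,Rm,t,C=look('wrist','w10')
held(C,o)
p=cv2.imread('pics/w10.png');cv2.imwrite('pics/w10c.png',cv2.resize(p[100:400,130:430],None,fx=2,fy=2))
togo(.4528,-.0016,.08)
"
```

```text
held z -0.0 358 c [array([0.0002, 0.0009]), np.float64(0.0281)] y -0.0274 0.0297
held z 0.002 2497 c [array([0.0005, 0.001 ]), np.float64(0.028)] y -0.0287 0.0304
held z 0.004 650 c [array([ 0.0004, -0.    ]), np.float64(0.0279)] y -0.0285 0.0291
t 12.82 pos [ 0.4546 -0.003   0.1439] open 0.673 F [ 0.3 -0.1 -1.2] togo cm [-0.2   0.11  6.39]
```

View pics/w10c.png

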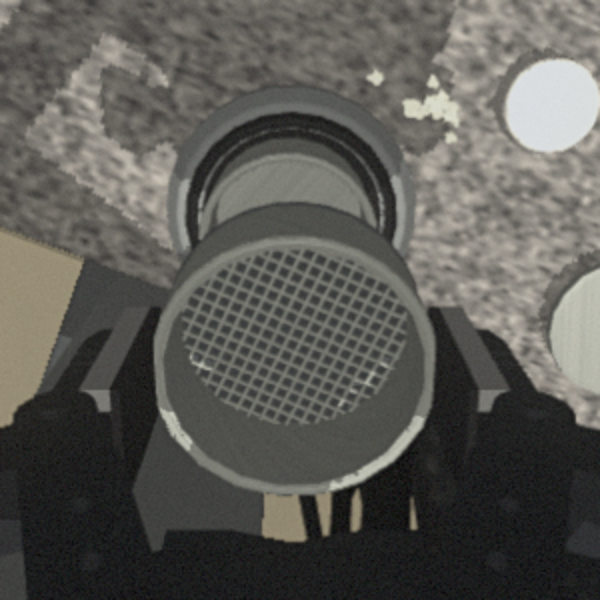

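Corrections are −0.2 and +0.1 cm. I'm descending to just above contact; the skirt enters below TCP 0.088.

Call:
servo_tool(increments="-0.2 0.1 1.5 0 0;0 0 2 0 0;0 0 1.5 0 0;0 0 0.7 0 0;0 0 0.3 0 0;0 0 0 0 0")

```text
time_s: 13.58
eef_pos: [0.4523, -0.0008, 0.0839]
eef_rot: [-0.0, 0.832, -0.555, 0.0]
wrist_force: [-0.4, -0.4, -1.5]
opening: 0.671
```

```bash
python3 -c "
from h import *
togo(.4528,-.0016,.08)
"
```

```text
t 13.57 pos [ 0.4523 -0.0008  0.0839] open 0.671 F [-0.4 -0.4 -1.5] togo cm [ 0.1  -0.01  0.39]
```

Call:
servo_tool(increments="0.05 0 0.2 0 0;0 0 0.15 0 0;0 0 0.05 0 0;0 0 0 0 0")

```text
time_s: 14.08
eef_pos: [0.4523, -0.0012, 0.08]
eef_rot: [-0.0, 0.832, -0.555, 0.0]
wrist_force: [-1.4, -0.3, 2.0]
opening: 0.676
```

Call:
servo_tool(increments="0 0 0.1 0 0;0 0 0 0 0")

```text
time_s: 14.32
eef_pos: [0.4524, -0.0012, 0.0799]
eef_rot: [0.0, 0.832, -0.555, -0.0]
wrist_force: [-6.0, 1.2, 14.7]
opening: 0.675
```

Call:
servo_tool(increments="0 0 0 0 1;0 0 0 0 1;0 0 0 0 1;0 0 -2 0 1;0 0 -3 0 1;0 0 -3 0 1;0 0 -1 0 1;0 0 0 0 1;0 0 0 0 1")

```text
time_s: 15.45
eef_pos: [0.4514, -0.001, 0.1675]
eef_rot: [0.0, 0.832, -0.555, -0.001]
wrist_force: [-0.8, -0.3, -0.2]
opening: 0.998
```

```bash
cat >> h.py <<'E'
def tilt(C,a,zn):
    X=C.reshape(-1,3);r=np.hypot(X[:,0]-a[0],X[:,1]-a[1]);Y=X[(r<.032)&(r>.0255)&(abs(X[:,2]-zn)<.005)]
    s=np.linalg.lstsq(np.c_[Y[:,:2]-a,np.ones(len(Y))],Y[:,2],rcond=None)[0];print('plane slope',s[:2].round(4),'z',s[2].round(4))
E
python3 -c "
from h import *
p,d,P,Rm,t,C=look('wrist','w11')
p=cv2.imread('pics/w11.png');cv2.imwrite('pics/w11c.png',cv2.resize(p[100:300,180:380],None,fx=3,fy=3))
a=rimfit(C,(.452,-.0024),.073,.083,.045);tilt(C,a,.077)
print('coarse',end='');rimfit(C,(.6266,-.0828),.044,.054,.045)
togo(.6266,-.0825,.175)
"
```

```text
n 1436 zmed 0.0771 circ [ 0.4516 -0.0021] 0.0281 mid [ 0.4511 -0.0023] ext [0.0599 0.0597]
plane slope [0.0095 0.0028] z 0.0766
coarsen 1032 zmed 0.0469 circ [ 0.6266 -0.0828] 0.0281 mid [ 0.6181 -0.0842] ext [0.0424 0.0592]
t 15.5 pos [ 0.4514 -0.001   0.1674] open 0.998 F [-0.2  1.3  0.4] togo cm [ 14.26 -13.04  -0.8 ]
```

View pics/w11c.png

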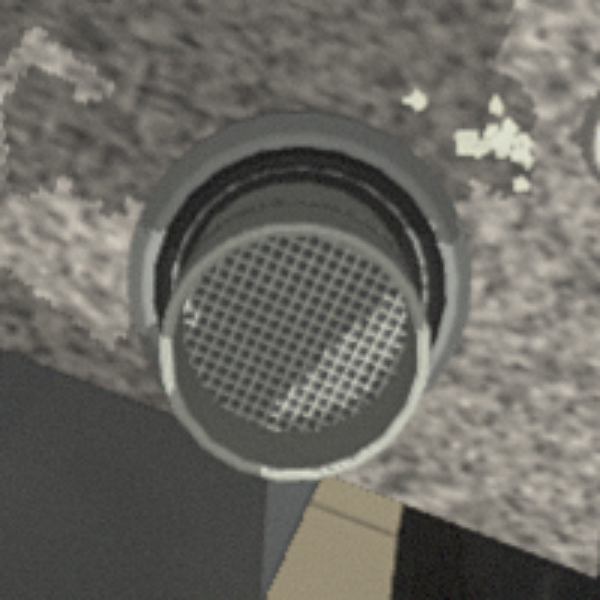

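Call:
servo_tool(increments="1.6 -1.5 -0.3 0 1;3 -2.7 -0.2 0 1;3.4 -3.1 0 0 1;3.3 -3 0 0 1;2 -1.8 0 0 1;0.9 -0.9 0 0 1;0 0 0 0 1;0 0 0 0 1")

```text
time_s: 16.5
eef_pos: [0.6259, -0.0816, 0.1733]
eef_rot: [0.0, 0.832, -0.555, -0.001]
wrist_force: [0.3, 0.5, 0.1]
opening: 1.001
```

```bash
python3 -c "
from h import *
p,d,P,Rm,t,C=look('wrist','w12')
a=rimfit(C,(.6266,-.0828),.044,.054,.045)
togo(a[0],a[1],.040)
"
```

```text
n 1018 zmed 0.0472 circ [ 0.6275 -0.0829] 0.0281 mid [ 0.6271 -0.0831] ext [0.0599 0.0596]
t 16.55 pos [ 0.626  -0.0816  0.1736] open 1.0 F [ 0.2 -0.7  1. ] togo cm [ 0.19 -0.11 13.36]
```

View pics/w12.png

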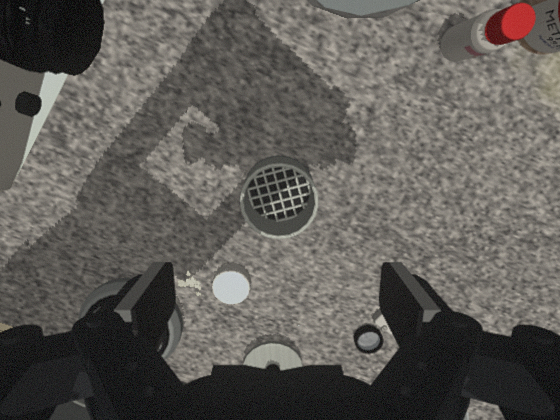

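Call:
servo_tool(increments="0.15 -0.1 2 0 1;0 0 3 0 1;0 0 3 0 1;0 0 3 0 1;0 0 1.7 0 1;0 0 0.6 0 1;0 0 0 0 1;0 0 0 0 0;0 0 0 0 0;0 0 0 0 0")

```text
time_s: 17.8
eef_pos: [0.6297, -0.0836, 0.0426]
eef_rot: [-0.0, 0.832, -0.555, 0.002]
wrist_force: [0.2, 1.7, 5.4]
opening: 0.672
```

Call:
servo_tool(increments="0 0 0 0 0;0 0 -1.5 0 0;0 0 -3 0 0;0 0 -3.5 0 0;0 0 -3.5 0 0;0 0 -2 0 0;0 0 0 0 0;0 0 0 0 0")

```text
time_s: 18.8
eef_pos: [0.6274, -0.083, 0.1742]
eef_rot: [0.0, 0.832, -0.555, -0.001]
wrist_force: [-0.7, -0.4, -2.1]
opening: 0.668
```

```bash
python3 -c "
from h import *
o=ctrl.get_obs()
p,d,P,Rm,t,C=look('wrist','w13')
held(C,o)
togo(.4516,-.0021,.17)
"
```

```text
held z -0.006 2647 c [array([0.0005, 0.0009]), np.float64(0.028)] y -0.0287 0.0304
held z -0.004 1006 c [array([0.0005, 0.0001]), np.float64(0.0279)] y -0.0285 0.03
held z -0.002 716 c [array([ 0.0004, -0.0003]), np.float64(0.028)] y -0.0289 0.0292
held z -0.0 668 c [array([ 0.0005, -0.0002]), np.float64(0.0279)] y -0.0287 0.0294
held z 0.002 655 c [array([ 0.0004, -0.0003]), np.float64(0.028)] y -0.0287 0.0289
held z 0.004 620 c [array([ 0.0004, -0.0003]), np.float64(0.028)] y -0.0286 0.0288
t 18.85 pos [ 0.6272 -0.0829  0.1738] open 0.668 F [-0.1 -0.2 -1. ] togo cm [-14.21  13.1    0.44]
```

View pics/w13.png

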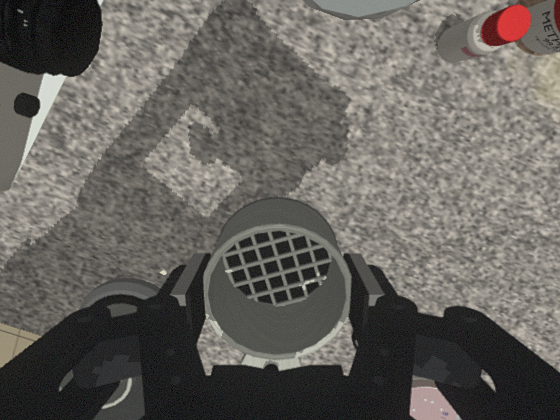

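Call:
servo_tool(increments="-1.6 1.5 0 0 0;-3 2.7 0 0 0;-3.5 3.2 0 0 0;-3.3 3 0 0 0;-2 1.8 0 0 0;-0.9 0.8 0 0 0;0 0 0 0 0;0 0 0 0 0;0 0 0 0 0")

```text
time_s: 19.98
eef_pos: [0.4541, -0.0017, 0.1758]
eef_rot: [-0.0, 0.832, -0.555, 0.0]
wrist_force: [0.7, 0.3, -1.6]
opening: 0.673
```

```bash
python3 -c "
from h import *
o=ctrl.get_obs()
p,d,P,Rm,t,C=look('wrist','w14')
p=cv2.imread('pics/w14.png');cv2.imwrite('pics/w14c.png',cv2.resize(p[100:400,130:430],None,fx=2,fy=2))
togo(.4523,-.0013,.113)
"
```

```text
t 20.02 pos [ 0.4539 -0.0016  0.1757] open 0.669 F [ 0.3 -0.1 -1.9] togo cm [-0.09  0.14  6.27]
```

View pics/w14c.png

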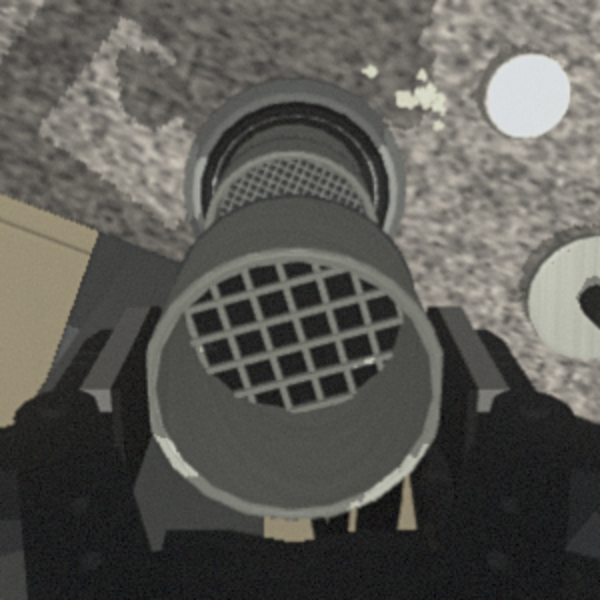

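Call:
servo_tool(increments="-0.05 0.15 1.5 0 0;0 0 2 0 0;0 0 1.5 0 0;0 0 0.6 0 0;0 0 0.2 0 0;0 0 0 0 0;0 0 0 0 0")

```text
time_s: 20.9
eef_pos: [0.4523, -0.0014, 0.1183]
eef_rot: [-0.0, 0.832, -0.555, 0.001]
wrist_force: [0.4, -0.6, -1.3]
opening: 0.669
```

Call:
servo_tool(increments="0 0 0.2 0 0;0 0 0.15 0 0;0 0 0.05 0 0;0 0 0 0 0")

```text
time_s: 21.4
eef_pos: [0.4517, -0.0013, 0.1137]
eef_rot: [0.0, 0.832, -0.555, -0.0]
wrist_force: [-0.0, 0.2, -0.6]
opening: 0.67
```

Call:
servo_tool(increments="0.03 0 0.1 0 0;0 0 0.1 0 0;0 0 0 0 0")

```text
time_s: 21.78
eef_pos: [0.4521, -0.0017, 0.1125]
eef_rot: [0.0, 0.832, -0.555, 0.0]
wrist_force: [-3.5, 0.8, 6.5]
opening: 0.668
```

Contact came at 0.1125 against 0.113 expected, so it is home. I'm releasing it.

Call:
servo_tool(increments="0 0 0 0 1;0 0 0 0 1;0 0 0 0 1;0 0 -2 0 1;0 0 -3 0 1;0 0 -3 0 1;0 0 -2 0 1;0 0 0 0 1;0 0 0 0 1")

```text
time_s: 22.9
eef_pos: [0.4514, -0.0015, 0.2108]
eef_rot: [0.0, 0.832, -0.555, -0.001]
wrist_force: [-0.5, -0.4, 0.6]
opening: 1.004
```

```bash
python3 -c "
from h import *
p,d,P,Rm,t,C=look('wrist','w15')
a=rimfit(C,(.452,-.0024),.111,.123,.045);tilt(C,a,.117)
print('lid',end='');rimfit(C,(.456,-.1455),.01,.016,.034)
print('knob',end='');rimfit(C,(.456,-.1455),.03,.04,.034)
togo(.456,-.1455,.17)
"
```

```text
n 1549 zmed 0.1171 circ [ 0.4514 -0.0025] 0.0281 mid [ 0.451  -0.0026] ext [0.0598 0.0594]
plane slope [0.011  0.0051] z 0.1167
lidn 2310 zmed 0.0123 circ [ 0.4569 -0.1478] 0.022 mid [ 0.4568 -0.1476] ext [0.059  0.0592]
knobn 198 zmed 0.0319 circ [ 0.4571 -0.1472] 0.0054 mid [ 0.457  -0.1475] ext [0.0154 0.0161]
t 22.95 pos [ 0.4512 -0.0014  0.2105] open 1.004 F [ 1.2  0.4 -0.3] togo cm [13.49  5.09  4.04]
```

View pics/w15.png

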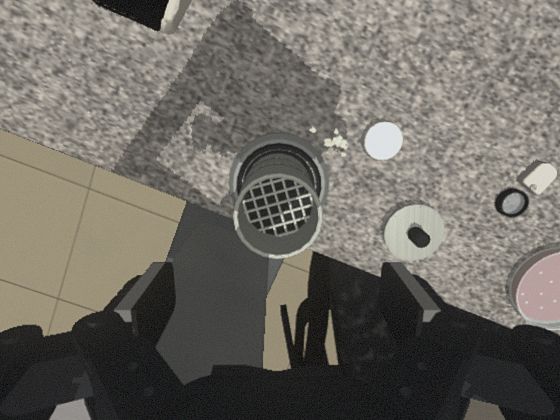

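Call:
servo_tool(increments="1.8 0.7 0 0 1;3.5 1.3 0.5 0 1;3.8 1.4 1 0 1;2.8 1 1.5 0 1;1.3 0.5 2 0 1;0.5 0.2 1 0 1;0 0 0 0 1;0 0 0 0 1")

```text
time_s: 23.95
eef_pos: [0.4577, -0.1472, 0.1521]
eef_rot: [-0.0, 0.832, -0.554, 0.0]
wrist_force: [-0.8, 1.2, 0.6]
opening: 1.001
```

```bash
python3 -c "
from h import *
p,d,P,Rm,t,C=look('wrist','w16')
print('lid',end='');rimfit(C,(.457,-.1475),.01,.016,.034)
print('knob',end='');a=rimfit(C,(.457,-.1475),.03,.04,.034)
togo(a[0],a[1],.034)
"
```

```text
lidn 3808 zmed 0.0123 circ [ 0.4568 -0.1477] 0.022 mid [ 0.4567 -0.1477] ext [0.0595 0.0592]
knobn 320 zmed 0.0321 circ [ 0.4571 -0.1475] 0.0054 mid [ 0.457  -0.1475] ext [0.0153 0.0151]
t 24.0 pos [ 0.4579 -0.1473  0.1524] open 1.003 F [-0.4  1.  -0.4] togo cm [-0.02  0.09 11.84]
```

View pics/w16.png

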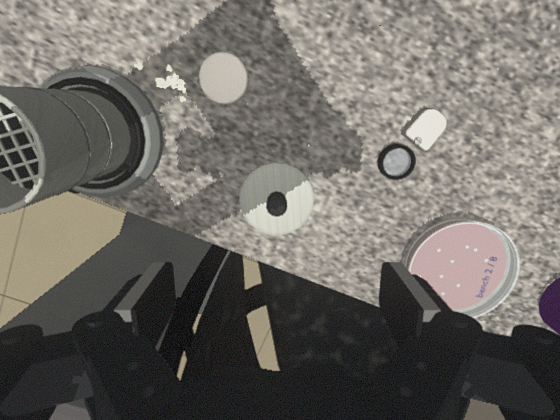

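Call:
servo_tool(increments="0 0.1 1.5 0 0.5;0 0 3 0 0.5;0 0 3 0 0.5;0 0 2.5 0 0.5;0 0 1.2 0 0.5;0 0 0.6 0 0.5;0 0 0 0 0.5;0 0 0 0 0.5")

```text
time_s: 25.0
eef_pos: [0.4572, -0.1484, 0.0346]
eef_rot: [-0.0, 0.832, -0.555, 0.001]
wrist_force: [0.8, -0.5, 0.8]
opening: 0.503
```

```bash
python3 -c "
from h import *
p,d,P,Rm,t,C=look('wrist','w17')
togo(.457,-.1475,.034)
"
```

```text
t 25.05 pos [ 0.4572 -0.1485  0.0346] open 0.498 F [0.3 0.4 0. ] togo cm [-0.1  -0.01  0.06]
```

View pics/w17.png

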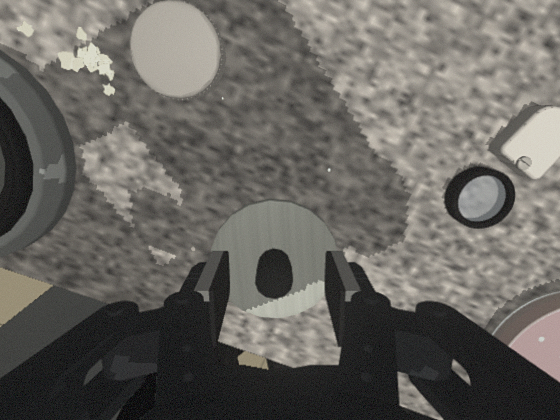

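Call:
servo_tool(increments="-0.1 0 0 0 0.3;0 0 0 0 0;0 0 0 0 0;0 0 0 0 0;0 0 0 0 0;0 0 0 0 0")

```text
time_s: 25.8
eef_pos: [0.4565, -0.1473, 0.0344]
eef_rot: [-0.0, 0.832, -0.555, 0.0]
wrist_force: [-1.5, 0.8, 5.5]
opening: 0.15
```

Call:
servo_tool(increments="0 0 -1 0 0;0 0 -3 0 0;0 0 -4 0 0;0 0 -4 0 0;0 0 -3.5 0 0;0 0 -1 0 0;0 0 0 0 0;0 0 0 0 0")

```text
time_s: 26.8
eef_pos: [0.4553, -0.1466, 0.197]
eef_rot: [0.0, 0.832, -0.555, -0.002]
wrist_force: [-0.1, 0.2, -1.0]
opening: 0.154
```

```bash
python3 -c "
from h import *
o=ctrl.get_obs()
p,d,P,Rm,t,C=look('wrist','w18')
held(C,o,.012,.03)
X=(C-o['eef_pos'])@rot(o['eef_rot']);r=np.hypot(X[...,0],X[...,1]);Y=X[(r<.033)&(X[...,2]>.014)&(X[...,2]<.03)]
print(len(Y),Y.min(0).round(4),Y.max(0).round(4)); s=np.linalg.lstsq(np.c_[Y[:,:2],np.ones(len(Y))],Y[:,2],rcond=None)[0];print(s)
togo(.4514,-.0025,.20)
"
```

```text
held z 0.02 2555 c [array([ 0.0005, -0.0006]), np.float64(0.0214)] y -0.0295 0.0284
held z 0.022 3878 c [array([ 0.0002, -0.0009]), np.float64(0.0233)] y -0.0305 0.0295
6871 [-0.0294 -0.0305  0.014 ] [0.0302 0.0296 0.0281]
[ 0.00048556 -0.01118605  0.02203708]
t 26.85 pos [ 0.4552 -0.1466  0.197 ] open 0.151 F [ 0.3  0.3 -1.4] togo cm [-13.45  -5.19  -0.27]
```

View pics/w18.png

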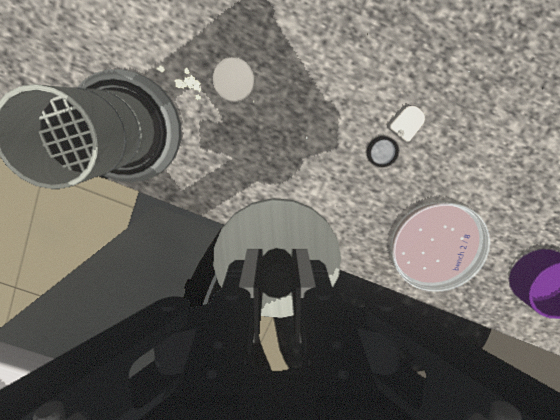

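Call:
servo_tool(increments="-1.8 -0.7 0 0 0;-3.4 -1.3 0 0 0;-3.8 -1.4 0 0 0;-2.7 -1 0 0 0;-1.3 -0.5 0 0 0;-0.5 -0.2 0 0 0;0 0 0 0 0;0 0 0 0 0;0 0 0 0 0")

```text
time_s: 27.98
eef_pos: [0.4515, -0.0036, 0.1988]
eef_rot: [0.0, 0.832, -0.555, 0.0]
wrist_force: [-0.2, -0.8, -1.7]
opening: 0.149
```

```bash
python3 -c "
from h import *
p,d,P,Rm,t,C=look('wrist','w19')
togo(.4508,-.0023,.1444)
p=cv2.imread('pics/w19.png');cv2.imwrite('pics/w19c.png',cv2.resize(p[100:400,130:430],None,fx=2,fy=2))
"
```

```text
t 28.02 pos [ 0.4514 -0.0035  0.1988] open 0.153 F [ 0.4 -0.1 -0.3] togo cm [-0.14  0.01  5.44]
```

View pics/w19c.png

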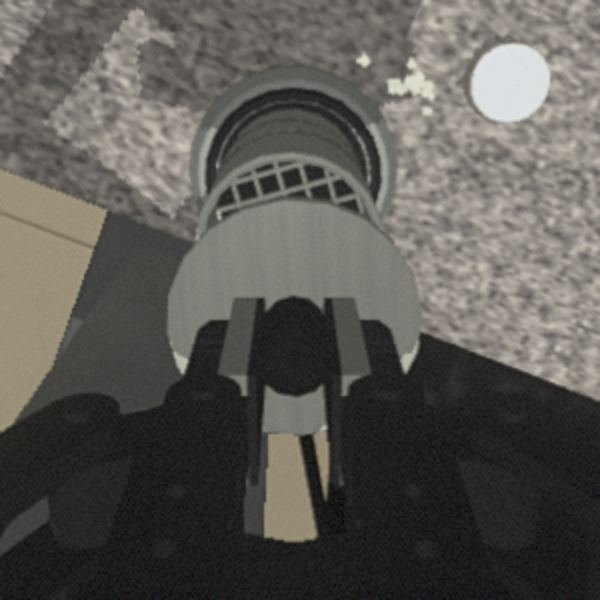

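Call:
servo_tool(increments="-0.12 0 1.5 0 0;0 0 1.5 0 0;0 0 1.2 0 0;0 0 0.6 0 0;0 0 0.2 0 0;0 0 0 0 0;0 0 0 0 0")

```text
time_s: 28.9
eef_pos: [0.4513, -0.0019, 0.1492]
eef_rot: [-0.0, 0.832, -0.555, 0.0]
wrist_force: [-0.1, 0.3, -0.7]
opening: 0.149
```

Call:
servo_tool(increments="0 0 0.2 0 0;0 0 0.15 0 0;0 0 0.1 0 0;0 0 0 0 0")

```text
time_s: 29.4
eef_pos: [0.451, -0.0018, 0.1444]
eef_rot: [-0.0, 0.832, -0.555, 0.0]
wrist_force: [-0.4, 0.9, 0.6]
opening: 0.154
```

Call:
servo_tool(increments="0 0 0.1 0 0;0 0 0.05 0 0;0 0 0 0 0")

```text
time_s: 29.78
eef_pos: [0.4517, -0.0019, 0.1443]
eef_rot: [-0.0, 0.832, -0.555, 0.001]
wrist_force: [-4.1, 0.8, 11.7]
opening: 0.153
```

Call:
servo_tool(increments="0 0 0 0 0.5;0 0 0 0 0.5;0 0 0 0 0.5;0 0 0 0 0.5;0 0 -2 0 0.5;0 0 -3 0 0.5;0 0 -3 0 0.5;0 0 -2 0 0.5;0 0 0 0 0.5;0 0 0 0 0.5")

```text
time_s: 31.02
eef_pos: [0.4504, -0.0017, 0.2418]
eef_rot: [0.0, 0.832, -0.555, -0.001]
wrist_force: [0.0, 0.3, 0.2]
opening: 0.503
```

```bash
python3 -c "
from h import *
p,d,P,Rm,t,C=look('wrist','w20')
a=rimfit(C,(.452,-.0024),.117,.126,.034)
X=C.reshape(-1,3);r=np.hypot(X[:,0]-.4515,X[:,1]+.0025);Y=X[(r<.029)&(r>.012)&(abs(X[:,2]-.122)<.008)]
s=np.linalg.lstsq(np.c_[Y[:,:2]-[.4515,-.0025],np.ones(len(Y))],Y[:,2],rcond=None)[0];print('lid plane',s.round(4))
rimfit(C,(.4515,-.0025),.138,.148,.03)
togo(.45,-.15,.25)
"
```

```text
n 4426 zmed 0.1223 circ [ 0.4516 -0.0021] 0.022 mid [ 0.4512 -0.0023] ext [0.0598 0.0593]
lid plane [-0.0008  0.0017  0.1223]
n 407 zmed 0.142 circ [ 0.4519 -0.002 ] 0.0056 mid [ 0.4517 -0.0022] ext [0.0159 0.0156]
t 31.07 pos [ 0.4502 -0.0016  0.2415] open 0.501 F [-0.8  0.2  0.6] togo cm [13.69  5.73 -0.86]
```

View pics/w20.png

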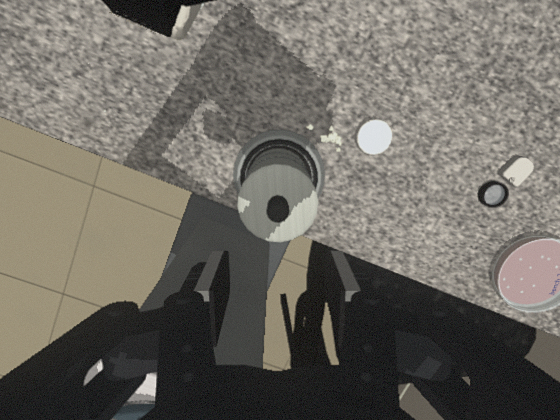

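Call:
servo_tool(increments="2 0.3 -0.3 0 0.5;4 0.6 0 0 0.5;4 0.6 0 0 0.5;4 0.6 0 0 0.5;4 0.6 0 0 0.5;4 0.6 0 0 0.5;2 0.3 0 0 0.5;0 0 0 0 0.5;0 0 0 0 0.5")

```text
time_s: 32.2
eef_pos: [0.5097, -0.2359, 0.2452]
eef_rot: [-0.0, 0.832, -0.554, -0.001]
wrist_force: [0.1, 0.1, -0.5]
opening: 0.501
```

```bash
python3 -c "
from h import *
p,d,P,Rm,t,C=look('side','s21')
p=cv2.imread('pics/s21.png');q=cv2.imread('pics/side0.png')
cv2.imwrite('pics/s21c.png',np.hstack([cv2.resize(i[120:380,190:370],None,fx=2.1,fy=2.1,interpolation=3) for i in (q,p)]))
P,Rm,t=pose('side');C0=cloud(P,Rm,t,np.load('pics/side0.npy'))
for n,c,zz in (('cap',(.522,-.075),(.009,.02)),('petri',(.46,-.308),(.01,.022)),('loupe',(.54,-.23),(.005,.02))):
  for c_ in(C0,C): print(n,end=' ');rimfit(c_,c,*zz,.055)
"
```

```text
cap n 187 zmed 0.0135 circ [ 0.5243 -0.075 ] 0.0126 mid [ 0.5241 -0.0753] ext [0.0344 0.0356]
cap n 196 zmed 0.0133 circ [ 0.5244 -0.0746] 0.0128 mid [ 0.5245 -0.0752] ext [0.0344 0.0354]
petri n 988 zmed 0.0165 circ [ 0.458  -0.3112] 0.0333 mid [ 0.4585 -0.3122] ext [0.0921 0.0945]
petri n 992 zmed 0.0166 circ [ 0.4579 -0.311 ] 0.0333 mid [ 0.4585 -0.3137] ext [0.092  0.0976]
loupe n 191 zmed 0.0089 circ [ 0.5363 -0.2315] 0.0208 mid [ 0.5413 -0.2372] ext [0.0716 0.0697]
loupe n 196 zmed 0.0086 circ [ 0.5359 -0.2338] 0.0213 mid [ 0.5471 -0.2394] ext [0.0843 0.0633]
```

View pics/s21c.png

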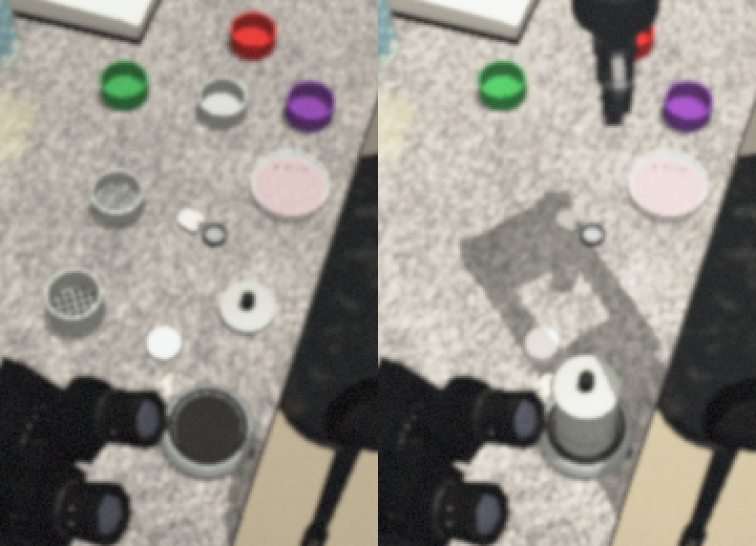

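The before/after side view shows the closed stack on the shaker at crop (585,405). The cap, petri dish and loupe are unmoved, and the arm is clear. I'm handing in.

```bash
python3 -c "
from h import *
print(ctrl.get_obs()['dq'].round(3));print(ctrl.hand_in())"
```

```text
[ 0.005 -0.008 -0.003 -0.001 -0.002 -0.002]
the job is handed in; nothing more can be done
None
```

I built the stack in the order asked: plain grey pan in the shaker's seat, fine sieve, coarse sieve, then the lid. I handed it in at about 32 s with the arm clear; no verdict is reported.

**Seating:** Each part met its support within about 0.5 mm of the calculated height, with contact forces under 15 N. The lid top read 122.3 mm (nominal 123) and the knob top 142.0 mm (nominal 143). The wrist camera reads about 0.8 mm low throughout. The lid is level to about 0.002 rad, and the parts are centred on one another within about 1 mm.

**Bystanders:** In the side view the cap and petri dish kept their places within about 1 mm. The loupe's measured position shifted by 2 mm in the circle fit and up to 6 mm by its extents. I put this down to the arm's shadow and noisy edge points, because it looks unmoved in the picture and nothing touched it.

**Disagreements:** The sieve rims' plane fits showed a slope of about 0.01 rad. I took this for a measuring artefact, since the lid on top came out level. The first side-view estimate of the shaker's position was about 3 mm off the wrist view, so I used the wrist view.

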